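# Push the tumblers home in the bottle rack

### The arm

A 6-joint arm with a two-finger parallel gripper is mounted at the origin on the work surface. World frame = base frame: x ahead of the robot, y to its left, z up, the work surface at z = 0. Lengths are in m, angles in rad, forces in N, time in s.
With the tool pointing down it reaches from about 0.25 to 0.775 m from the base axis. Payload 4 kg.
Tool frame: the origin (TCP) lies at the very end of the fingers, on their centre line; the grasp point (between the pads) lies 19 mm behind it (hold_point_z is the distance from the TCP to the grasp point, in m); z points along the fingers, y is the line along which they close (so a half turn about z gives the same grasp; the last joint's range is limited). The gripper opens to 85 mm and grips with 20 to 120 N. Pads are 22 mm wide; open, the fingers measure 114 mm over their backs; the gripper's body (76 mm by 85 mm) begins 54 mm behind the grasp point. The pads swing forward as they close: fully open they stand 13 mm farther back than shut.
Start: joints at [-1.314, 0.087, 1.371, -0, 1.684, -0.103], TCP at [0.194, -0.515, 0.231] pointing down, gripper open.
Joint ranges: [-3.1, 3.1], [-0.76, 2.03], [0.27, 2.55], [-1.08, 4.22], [0.17, 2.65], [-2.57, 2.57]. Speed limits (rad/s): [2.79, 2.79, 3.14, 3.14, 3.14, 3.14].

### API

Orientations are given as a unit quaternion [x, y, z, w].
In Python, from plant import state, grab_frame, camera_info, finish_job, search_frame, cut_out, place_of, hold_point_z gives the robot as it stands.
- The arm moves only by the shell command python3 -m inch 'ROWS' [FORCE]. ROWS is a JSON object of lists of equal length, an entry for each row: "dp": the shift along the tool's x, y, z in m, a list of three; "rotation": the turn, a rotation vector about the tool's x, y, z in rad, a list of three; "claw": the opening, from 0 (shut) to 1 (fully open). In form: {"dp": [[tx, ty, tz], ...], "rotation": [[wx, wy, wz], ...], "claw": [claw, ...]}. A call has 1 to 12 rows; each row is the pose to reach, as a shift and turn from the pose commanded when the call began, along the tool's axes at that moment; what a row does not reach only later rows make up. A row lasts 1/8 s, in which the tool goes at most 62.5 mm and 10.7 degrees, less where a joint would pass 70% of its speed; a pose out of reach is approached as far as the arm can. A call with a gripper value outside its range is refused whole. The fingers move at their own pace and stop on an object; FORCE is the grip in N (left out, the last holds). Time passes only in rows, so rows that repeat a pose let the fingers close. It gives the time, the measured TCP pose, the force, the opening and the grip force at its end, in the units of the state.
- state(): the state, without advancing time (a new reading comes with each control period).
- grab_frame(name): name is "side" or "top"; returns the picture (420x560x3 uint8, blue, green, red); there is no depth.
- camera_info(name): a dict with "fx", "fy", "cx", "cy" (pixels), "cam_to_world" (4x4, takes a point from camera to world coordinates). Camera axes: x right, y down, z forward; pixel columns grow to the right and rows downward; lengths in m; the calibration is good to about 2 mm. A picture is of the moment at which its call begins. camera_info takes no time and is no camera call.
- finish_job(): hands the job in; it is judged then, once.
Trained networks look in the newest picture that a camera, given by its name, has taken for a name from the list of things; names that differ only in an ending like _2 or _b are one class to them, and where a whole thing is asked for, a point or a joint stands for the part that bears it (a point fixed in the world has none). Each returns a list of dicts, best first, with "p" (0 to 1); they miss things now and then, are a little off and sometimes report something else, mostly with a low value. They report only what shows in the picture. A call takes as long as a camera call. They do not tell look-alikes from the thing itself.
- search_frame(camera, name): "extent" ([centre column, centre row, width, height] in pixels, round what is visible of it).
- cut_out(camera, name): "region" (420x560 bool, what is visible of it) and "extent" ([centre column, centre row, width, height] in pixels, round what is visible of it).
- place_of(camera, name): "centre" ([column, row] in pixels: a listed point, or the origin of a listed thing).
The state is a dict: "time_s": time; "qpos": joint angles; "qvel": joint speeds; "joint_torque": joint torques, N m; "ee_pos": TCP position; "eef_rot": TCP orientation; "ft_force": force on the tool from outside, world axes, zero at the start; "ft_torque": the same for the moment, N m; "opening": opening from 0.0 (shut) to 1.0 (fully open); "grasp_force": force on a finger pad.
Only numpy, scipy, OpenCV 4.12 (cv2) and the standard library are available. Lean on these libraries where they do the work, as an engineer would, in place of code of your own. Each camera call takes 0.05 s, during which the arm holds its last target. There are 200 camera calls.

### The job

Tidy the drinks trolley before it is wheeled indoors: with the fingertips, gently push the two glass tumblers along the trolley top into the two empty front slots of the bamboo rack, one in each, until each rests against the rack's cross bar at the end of its slot. Either tumbler may go in either slot; only push them, do not pinch, lift or tip them. Leave the ice bucket, the straw cup, and the bottle and can in the rack where they are.

Things in the scene. Friction and masses are not known exactly. Their poses are not given: they have to be found in the camera images.
- rack: low bamboo rack fixed to the trolley top, 234 mm wide. Origin on the trolley top under the middle of the front face of its cross bar (the stop: plane x = 0, 45 mm high). x points from the open front into the rack (within 0.25 rad of straight away from the robot), y left, z up. Two front slots at x < 0, open to the front; behind the bar, to x = 132 mm, two 45 mm high cells hold bottle and can
- slot_left (a point): on the trolley top at rack x = -38, y = +55 mm: where a tumbler's origin lies when home and central in the left slot; axes as the rack's. Each slot is 96 mm wide, with no floor of its own, between dividers 14 mm thick and 40 mm high (centred at rack y = -110, 0, +110 mm) that run from the bar forward to x = -61 mm and end in round noses
- slot_right (a point): the same for the right slot, at rack x = -38, y = -55 mm
- tumbler_amber: loose squat amber glass tumbler, open at the top, straight-sided, 76 mm outer diameter, 70 mm tall, wall 4 mm, base 12 mm thick, about 0.25 kg; stands upright on the trolley top in front of the rack. Origin: centre of its underside, z up
- tumbler_green: loose squat green glass tumbler, open at the top, straight-sided, 76 mm outer diameter, 70 mm tall, wall 4 mm, base 12 mm thick, about 0.25 kg; stands upright on the trolley top in front of the rack. Origin: centre of its underside, z up
- bucket: bystander: double-walled steel ice bucket with its flip-top lid shut, 154 mm diameter (186 mm over the side handles, 170 mm over hinge and lid tab), 160 mm tall, 0.95 kg, loose, to one side of the work. Origin: centre of its underside, z up
- cup: bystander: coral hard-silicone straw cup with a white lid, 76 mm diameter, 155 mm tall with its straw, loose, to the other side. Origin: centre of its underside, z up
- bottle: bystander: small green glass bottle, 58 mm diameter, 140 mm tall, standing loose in one rear cell of the rack on a floor 12 mm high. Origin: centre of its underside, z up
- can: bystander: small red drinks can, 54 mm diameter, 90 mm tall, standing loose in the other rear cell. Origin: centre of its underside, z up
Things that resemble listed ones, but are neither listed nor needed, are in the scene too. What is shaped like the tumbler_green but blue or yellow is not meant.

How it is judged:
At the end, for the whole second after the job is handed in: one tumbler stands in each front slot, upright (within 3 degrees), on the trolley top, at rest, its side within 6 mm of touching the cross bar and within 14 mm of the slot's centre line; the bucket, cup, bottle and can are upright and within 20 mm of where they started (((x of tumbler_amber in the frame of rack between -0.044 and -0.034 m and y of tumbler_amber in the frame of rack between 0.041 and 0.069 m and x of tumbler_green in the frame of rack between -0.044 and -0.034 m and y of tumbler_green in the frame of rack between -0.069 and -0.041 m) or (x of tumbler_amber in the frame of rack between -0.044 and -0.034 m and y of tumbler_amber in the frame of rack between -0.069 and -0.041 m and x of tumbler_green in the frame of rack between -0.044 and -0.034 m and y of tumbler_green in the frame of rack between 0.041 and 0.069 m)) and height (world z) of each of tumbler_amber, tumbler_green below 0.004 m and angle between each of tumbler_amber, tumbler_green's own z axis and vertical below 0.06 rad and linear speed of each of tumbler_amber, tumbler_green below 0.01 m/s and distance of each of bucket, cup, bottle, can from where it was at the start of the episode below 0.02 m and angle between each of bucket, cup, bottle, can's own z axis and vertical below 0.15 rad).
It fails at once if a tumbler is lifted off the trolley top (more than 12 mm) (height (world z) of any of tumbler_amber, tumbler_green above 0.012 m).
It fails at once if a tumbler is tipped by more than 15 degrees (angle between any of tumbler_amber, tumbler_green's own z axis and vertical above 0.26 rad).
It fails at once if the fingers pinch or press a tumbler with more than 30 N (contact force between the fingers and tumbler_amber above 30 N or contact force between the fingers and tumbler_green above 30 N).
It fails at once if the ice bucket, straw cup, bottle or can is moved by more than 20 mm or tipped (distance of any of bucket, cup, bottle, can from where it was at the start of the episode above 0.02 m or angle between any of bucket, cup, bottle, can's own z axis and vertical above 0.15 rad).
It also fails if it takes over 69 s, if anything falls off the work surface, if the arm or the gripper's body presses on something with over 40 N, if the wrist force passes 120 N, or if a joint passes its speed limit or range.

## Working session

There is one attempt and no reset: what is moved stays moved. The work goes in short steps, Python scripts to look and compute and a shell command to move; the robot and the scene stay as the last step left them, time stands still between calls to the robot, and variables do not carry over. Pictures are saved under pics/ and viewed, at most 10 in all, crops included, and the job is handed in when it is done.

```bash
ls; mkdir -p pics
cat > h.py <<'E'
import numpy as np, cv2
from plant import *
def ray(cam,px,z=0.0):
    c=camera_info(cam);T=np.array(c["cam_to_world"])
    d=T[:3,:3]@np.array([(px[0]-c["cx"])/c["fx"],(px[1]-c["cy"])/c["fy"],1]);o=T[:3,3]
    return o+d*(z-o[2])/d[2]
def proj(cam,p):
    c=camera_info(cam);T=np.array(c["cam_to_world"]);q=T[:3,:3].T@(np.array(p)-T[:3,3])
    return np.array([c["fx"]*q[0]/q[2]+c["cx"],c["fy"]*q[1]/q[2]+c["cy"]])
E
python3 - <<'E'
from h import *
np.set_printoptions(precision=3,suppress=True)
s=state();print(s["time_s"],s["ee_pos"],s["eef_rot"],s["opening"])
for cam in("top","side"):
    cv2.imwrite(f"pics/{cam}0.png",grab_frame(cam))
    print(cam,np.array(camera_info(cam)["cam_to_world"])[:3,3])
    for n in("rack","slot_left","slot_right","tumbler_amber","tumbler_green","bucket","cup","bottle","can"):
        for r in place_of(cam,n)[:4]:
            print(n,round(r["p"],2),np.round(r["centre"]),ray(cam,r["centre"],0.012 if n in("bottle","can") else 0)[:2])
E
```

```text
pics
0.0 [ 0.194 -0.514  0.23 ] [ 0.984  0.179 -0.    -0.001] 0.9974715809945728
top [0.36  0.007 1.043]
rack 0.75 [311. 157.] [ 0.686 -0.036]
tumbler_amber 0.9 [341. 246.] [ 0.486 -0.096]
tumbler_green 0.89 [281. 306.] [0.359 0.034]
tumbler_green 0.8 [213. 188.] [0.619 0.184]
tumbler_green 0.6 [242. 253.] [0.474 0.116]
bucket 0.7 [465. 243.] [ 0.489 -0.363]
cup 0.9 [146. 244.] [0.494 0.328]
bottle 0.87 [343. 135.] [ 0.733 -0.108]
can 0.92 [290. 125.] [0.76  0.011]
side [-0.104  0.882  0.668]
rack 0.71 [249. 212.] [ 0.671 -0.009]
slot_left 0.97 [247. 218.] [0.655 0.018]
slot_right 0.86 [274. 206.] [ 0.64  -0.085]
tumbler_amber 0.77 [317. 221.] [ 0.491 -0.091]
tumbler_green 0.97 [276. 258.] [0.471 0.123]
tumbler_green 0.77 [218. 247.] [0.617 0.178]
tumbler_green 0.71 [274. 206.] [ 0.639 -0.083]
tumbler_green 0.67 [332. 257.] [0.363 0.035]
bucket 0.9 [366. 189.] [ 0.478 -0.355]
cup 0.98 [208. 297.] [0.498 0.334]
can 0.89 [222. 201.] [0.76  0.007]
```

View pics/top0.png

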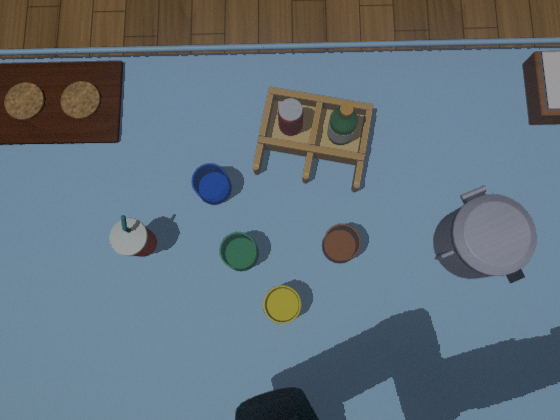

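View pics/side0.png

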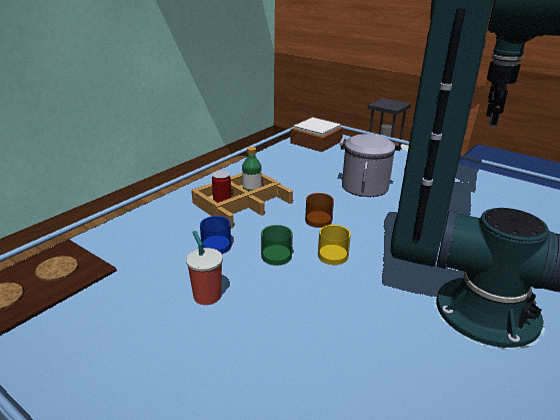

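The top view shows amber at (341,244), green at (240,251), and the look-alikes in blue (212,185) and yellow (283,304). The rack's bar runs from about (262,143) to (365,155). The side view agrees with this. Next I'll overlay the rack model to check its pose.

Run:
```python
from h import *
from scipy.optimize import minimize
grab_frame("top")
r=cut_out("top","rack")[0];m=r["region"].astype(np.uint8);print(r["p"],r["extent"])
im=cv2.imread("pics/top0.png")
hsv=cv2.cvtColor(im,cv2.COLOR_BGR2HSV);b=((hsv[...,0]<30)&(hsv[...,1]>70)&(hsv[...,2]>60)).astype(np.uint8)
b[:, :245]=0;b[:,385:]=0;b[:80]=0;b[195:]=0
def P(v,x,y,z):
    c,s=np.cos(v[2]),np.sin(v[2]);return proj("top",[v[0]+c*x-s*y,v[1]+s*x+c*y,z])
def polys(v):
    R=[(-.061,0,k-.007,k+.007,.040) for k in(-.11,0,.11)]+[(0,.012,-.117,.117,.045)]
    return [np.array([P(v,x,y,z) for x,y in((a,c),(e,c),(e,d),(a,d))]) for a,e,c,d,z in R]
def mask(v):
    o=np.zeros((420,560),np.uint8)
    for p in polys(v): cv2.fillPoly(o,[np.int32(np.round(p*16))],1,shift=4)
    return o
g=cv2.GaussianBlur(b.astype(float),(0,0),1.5)
def cost(v):
    # match only in the front part (dividers + bar front)
    o=cv2.GaussianBlur(mask(v).astype(float),(0,0),1.5)
    w=np.zeros((420,560),np.uint8)
    cv2.fillPoly(w,[np.int32([P(v,x,y,.042) for x,y in((-.09,-.14),(.008,-.14),(.008,.14),(-.09,.14))])],1)
    return ((o-g)**2*w).sum()
v=min((minimize(cost,[.686+dx,-.037,-.14+a],method="Nelder-Mead",options=dict(initial_simplex=np.array([[.686+dx,-.037,-.14+a]]*4)+np.array([[0,0,0],[.006,0,0],[0,.006,0],[0,0,.05]]))) for dx in(-.005,.005) for a in(-.04,.04)),key=lambda r:r.fun)
print(v.fun,v.x);v=v.x
for n,w in(("amber",(.488,-.094)),("green",(.4725,.1195))):
    d=np.array(w)-v[:2];c,s=np.cos(v[2]),np.sin(v[2]);print(n,c*d[0]+s*d[1],-s*d[0]+c*d[1])
k=cv2.resize(im[70:330,180:400],None,fx=3,fy=3-.7)
def dr(p,col):
    q=(p-[180,70]+.5)*[3,2.3];cv2.polylines(k,[np.int32(q)],True,col,1)
for p in polys(v): dr(p,(255,0,255))
for w in((.488,-.094),(.4725,.1195)):
    for z in(0,.07): dr(np.array([proj("top",[w[0]+.038*np.cos(t),w[1]+.038*np.sin(t),z]) for t in np.linspace(0,6.28,40)]),(255,255,0))
cv2.imwrite("pics/fit.png",k)
```

```text
0.55 [313.6, 140.4, 115.8, 105.9]Traceback (most recent call last):
  File "<stdin>", line 24, in <module>
  File "<stdin>", line 24, in <genexpr>
    res = _minimize_neldermead(fun, x0, args, callback, bounds=bounds,
                               **options)
    fxr = func(xr)
    fx = function(np.copy(x), *(wrapper_args + args))
  File "<stdin>", line 20, in cost
  File "<stdin>", line 15, in mask
  File "<stdin>", line 12, in polys
  File "<stdin>", line 9, in P
  File "h.py", line 8, in proj
    c=camera_info(cam);T=np.array(c["cam_to_world"]);q=T[:3,:3].T@(np.array(p)-T[:3,3])
ValueError: time passes only in moves, steps and waits
```

```bash
sed -i 's/^from plant import \*/from plant import *\nimport functools\ncamera_info=functools.cache(camera_info)/' h.py
cat > fit.py <<'E'
from h import *
from scipy.optimize import minimize
im=cv2.imread("pics/top0.png")
hsv=cv2.cvtColor(im,cv2.COLOR_BGR2HSV);b=((hsv[...,0]<30)&(hsv[...,1]>70)&(hsv[...,2]>60)).astype(np.uint8)
b[:, :245]=0;b[:,385:]=0;b[:80]=0;b[195:]=0
def P(v,x,y,z):
    c,s=np.cos(v[2]),np.sin(v[2]);return proj("top",[v[0]+c*x-s*y,v[1]+s*x+c*y,z])
def polys(v):
    R=[(-.061,0,k-.007,k+.007,.040) for k in(-.11,0,.11)]+[(0,.012,-.117,.117,.045)]
    return [np.array([P(v,x,y,z) for x,y in((a,c),(e,c),(e,d),(a,d))]) for a,e,c,d,z in R]
def mask(v):
    o=np.zeros((420,560),np.uint8)
    for p in polys(v): cv2.fillPoly(o,[np.int32(np.round(p*16))],1,shift=4)
    return o
g=cv2.GaussianBlur(b.astype(float),(0,0),1.5)
def cost(v):
    o=cv2.GaussianBlur(mask(v).astype(float),(0,0),1.5)
    w=np.zeros((420,560),np.uint8)
    cv2.fillPoly(w,[np.int32([P(v,x,y,.042) for x,y in((-.09,-.14),(.008,-.14),(.008,.14),(-.09,.14))])],1)
    return ((o-g)**2*w).sum()
x0=np.array([.686,-.037,-.14])
v=minimize(cost,x0,method="Nelder-Mead",options=dict(maxfev=150,initial_simplex=x0+np.array([[0,0,0],[.008,0,0],[0,.008,0],[0,0,.05]])))
print(v.fun,v.x);v=v.x
for n,w in(("amber",(.488,-.094)),("green",(.4725,.1195))):
    d=np.array(w)-v[:2];c,s=np.cos(v[2]),np.sin(v[2]);print(n,c*d[0]+s*d[1],-s*d[0]+c*d[1])
k=cv2.resize(im[70:330,180:400],None,fx=3,fy=2.3)
def dr(p,col):
    q=(p-[180,70]+.5)*[3,2.3];cv2.polylines(k,[np.int32(q)],True,col,1)
for p in polys(v): dr(p,(255,0,255))
for w in((.488,-.094),(.4725,.1195)):
    for z in(0,.07): dr(np.array([proj("top",[w[0]+.038*np.cos(t),w[1]+.038*np.sin(t),z]) for t in np.linspace(0,6.28,40)]),(255,255,0))
cv2.imwrite("pics/fit.png",k)
E
python3 fit.py
```

```text
23.013403641944013 [ 0.68619822 -0.03310999 -0.19648239]
amber -0.18249776891933536 -0.09841082275753721
green -0.23937914080890246 0.10795537973686534
```

View pics/fit.png

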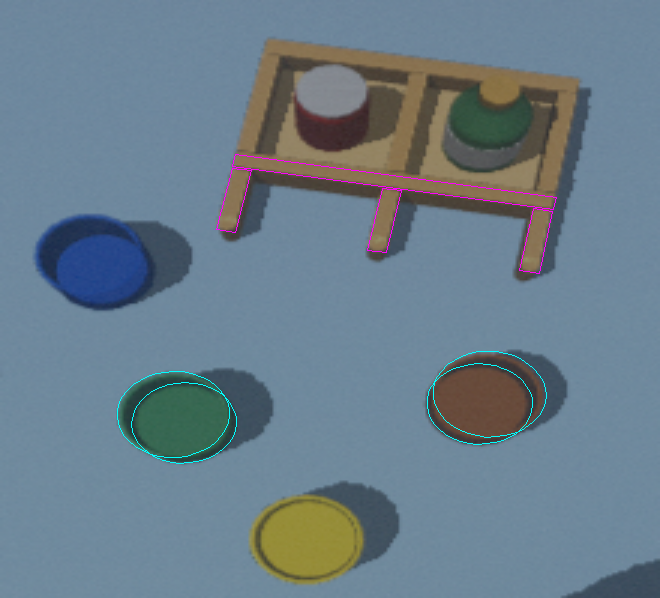

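The overlay fits well: rack at (0.686, -0.033), yaw -0.196. The rim and base circles also line up with both tumblers. I'll move to a point behind the amber tumbler.

```bash
python3 -m inch '{"dp":[[0.045,-0.038,0],[0.09,-0.077,0],[0.135,-0.115,0],[0.18,-0.154,0],[0.225,-0.192,0],[0.27,-0.231,0],[0.315,-0.27,0],[0.361,-0.309,0],[0.361,-0.309,0],[0.361,-0.309,0],[0.361,-0.309,0]],"rotation":[[0,0,0.05],[0,0,0.1],[0,0,0.15],[0,0,0.2],[0,0,0.25],[0,0,0.295],[0,0,0.295],[0,0,0.295],[0,0,0.295],[0,0,0.295],[0,0,0.295]],"claw":[0.47,0.47,0.47,0.47,0.47,0.47,0.47,0.47,0.47,0.47,0.47]}'
```

```text
time_s: 2.48
ee_pos: [0.4223, -0.0997, 0.2313]
eef_rot: [1.0, 0.031, -0.0, 0.0]
ft_force: [0.3, -0.8, 0.3]
opening: 0.474
grasp_force: 0.0
```

```bash
python3 -m inch '{"dp":[[0,0,0.05],[0,0,0.1],[0,0,0.145],[0,0,0.18],[0,0,0.205],[0,0,0.216],[0,0,0.216]],"rotation":[[0,0,0],[0,0,0],[0,0,0],[0,0,0],[0,0,0],[0,0,0],[0,0,0]],"claw":[0.47,0.47,0.47,0.47,0.47,0.47,0.47]}'
python3 - <<'E'
from h import *
a=grab_frame("side");t=grab_frame("top")
k=np.vstack([cv2.resize(a[150:300,200:400],(800,600))[:300+0*1],])
cv2.imwrite("pics/d1.png",np.hstack([cv2.resize(a[140:300,200:400],(400,320)),cv2.resize(t[130:330,220:420],(320,320))]))
E
```

```text
time_s: 3.35
ee_pos: [0.4222, -0.0993, 0.0151]
eef_rot: [1.0, 0.031, -0.0, -0.0]
ft_force: [0.3, 0.2, -0.1]
opening: 0.469
grasp_force: 0.0
```

View pics/d1.png

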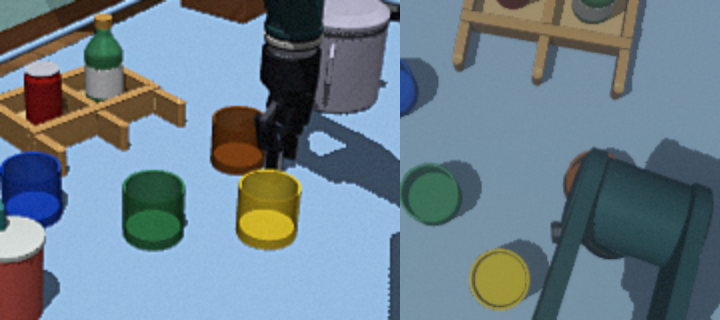

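```bash
python3 -m inch '{"dp":[[0.01,0,0],[0.018,0,0],[0.024,0,0],[0.034,-0.003,0],[0.044,-0.006,0],[0.054,-0.008,0],[0.064,-0.011,0],[0.074,-0.014,0],[0.084,-0.017,0],[0.094,-0.02,0],[0.104,-0.022,0],[0.109,-0.023,0]],"rotation":[[0,0,0],[0,0,0],[0,0,0],[0,0,0],[0,0,0],[0,0,0],[0,0,0],[0,0,0],[0,0,0],[0,0,0],[0,0,0],[0,0,0]],"claw":[0.47,0.47,0.47,0.47,0.47,0.47,0.47,0.47,0.47,0.47,0.47,0.47]}'
cat > loc.py <<'E'
from h import *
import sys
R=np.array([.686,-.033]);c,s=np.cos(-.196),np.sin(-.196)
st=state();print("tcp",np.round(st["ee_pos"],4),"F",np.round(st["ft_force"],1))
for cam in("side","top"):
    im=grab_frame(cam);cv2.imwrite(f"pics/{cam}_now.png",im)
    for n in("tumbler_amber","tumbler_green"):
        for r in place_of(cam,n)[:4]:
            w=ray(cam,r["centre"])[:2];d=w-R
            x,y=np.int32(r["centre"])
            print(cam,n,round(r["p"],2),np.int32(r["centre"]),"bgr",im[y-4,x],"world",np.round(w,3),"rack",np.round([c*d[0]+s*d[1],-s*d[0]+c*d[1]],3))
E
python3 loc.py
```

```text
time_s: 4.95
ee_pos: [0.5307, -0.0683, 0.0153]
eef_rot: [0.999, 0.033, 0.0, 0.0]
ft_force: [-3.1, -0.6, 1.0]
opening: 0.471
grasp_force: 0.0
tcp [ 0.5307 -0.0683  0.0153] F [-3.1 -0.6  1. ]
side tumbler_amber 0.94 [290 212] bgr [ 19  65 124] world [ 0.575 -0.082] rack [-0.099 -0.069]
side tumbler_green 0.81 [215 246] bgr [175  60  19] world [0.621 0.181] rack [-0.105  0.198]
side tumbler_green 0.68 [331 256] bgr [ 43 185 214] world [0.366 0.033] rack [-0.327  0.002]
side tumbler_green 0.56 [274 256] bgr [ 67 112  44] world [0.475 0.122] rack [-0.237  0.111]
top tumbler_amber 0.75 [341 133] bgr [69 96 58] world [ 0.741 -0.105] rack [ 0.068 -0.06 ]
top tumbler_amber 0.6 [325 204] bgr [87 77 48] world [ 0.579 -0.066] rack [-0.099 -0.053]
top tumbler_amber 0.59 [239 254] bgr [ 95 119  65] world [0.471 0.122] rack [-0.241  0.11 ]
top tumbler_green 0.92 [244 254] bgr [ 93 118  64] world [0.471 0.112] rack [-0.24   0.101]
top tumbler_green 0.87 [211 185] bgr [155  80  42] world [0.625 0.187] rack [-0.102  0.204]
top tumbler_green 0.68 [283 305] bgr [80 75 51] world [0.36  0.029] rack [-0.331 -0.003]
top tumbler_green 0.4 [310 159] bgr [ 89 128 153] world [ 0.683 -0.035] rack [-0.003 -0.002]
```

Run:
```python
from h import *
a=cv2.imread("pics/side_now.png");t=cv2.imread("pics/top_now.png")
def o(im,cam,w,col):
    for z in(0,.07):
        p=np.array([proj(cam,[w[0]+.038*np.cos(q),w[1]+.038*np.sin(q),z]) for q in np.linspace(0,6.28,40)]);cv2.polylines(im,[np.int32(p*16+8)],True,col,1,shift=4)
a2=cv2.resize(a[150:270,200:360],(800,600),interpolation=cv2.INTER_CUBIC)
def o2(w,col):
    for z in(0,.07):
        p=np.array([proj("side",[w[0]+.038*np.cos(q),w[1]+.038*np.sin(q),z]) for q in np.linspace(0,6.28,40)]);cv2.polylines(a2,[np.int32((p-[200,150]+.5)*5)],True,col,1)
o2((.574,-.0657),(255,255,0));o2((.575,-.082),(255,0,255))
cv2.imwrite("pics/d2.png",a2[100:500,200:750])
```

```text
(no output)
```

View pics/d2.png

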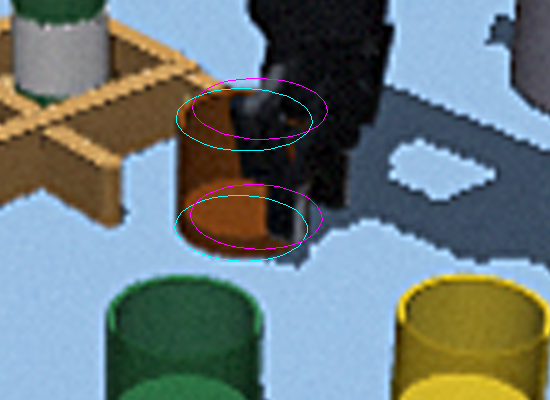

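The cyan prediction, with the tumbler at (0.574, -0.066), matches the amber outline, so the cradle is holding it as planned. I'll push it straight in now.

```bash
python3 -m inch '{"dp":[[0.006,0.002,0],[0.013,0.0037,0],[0.02,0.0057,0],[0.027,0.0077,0],[0.034,0.0096,0],[0.041,0.0116,0],[0.047,0.0133,0],[0.052,0.0148,0],[0.056,0.0159,0],[0.059,0.017,0],[0.059,0.017,0]],"rotation":[[0,0,0],[0,0,0],[0,0,0],[0,0,0],[0,0,0],[0,0,0],[0,0,0],[0,0,0],[0,0,0],[0,0,0],[0,0,0]],"claw":[0.47,0.47,0.47,0.47,0.47,0.47,0.47,0.47,0.47,0.47,0.47]}'
```

```text
time_s: 6.62
ee_pos: [0.5905, -0.0817, 0.0154]
eef_rot: [0.999, 0.032, 0.0, 0.0]
ft_force: [-0.6, 0.7, 0.5]
opening: 0.474
grasp_force: 0.0
```

```bash
python3 -m inch '{"dp":[[0.001,0.0003,0],[0.002,0.0006,0],[0.002,0.0006,0]],"rotation":[[0,0,0],[0,0,0],[0,0,0]],"claw":[0.47,0.47,0.47]}'; python3 -m inch '{"dp":[[0.001,0.0003,0],[0.001,0.0003,0]],"rotation":[[0,0,0],[0,0,0]],"claw":[0.47,0.47]}'; python3 -m inch '{"dp":[[0.001,0.0003,0],[0.001,0.0003,0]],"rotation":[[0,0,0],[0,0,0]],"claw":[0.47,0.47]}'
```

```text
time_s: 7.0
ee_pos: [0.592, -0.0821, 0.0154]
eef_rot: [0.999, 0.032, 0.0, 0.0]
ft_force: [-1.7, 0.1, 1.3]
opening: 0.47
grasp_force: 0.0
time_s: 7.25
ee_pos: [0.5931, -0.0823, 0.0153]
eef_rot: [0.999, 0.032, 0.0, 0.0]
ft_force: [-2.5, 0.2, 1.4]
opening: 0.472
grasp_force: 0.0
time_s: 7.5
ee_pos: [0.5942, -0.0826, 0.0153]
eef_rot: [0.999, 0.032, 0.0, 0.0]
ft_force: [-2.5, 0.4, 1.1]
opening: 0.472
grasp_force: 0.0
```

```bash
python3 -m inch '{"dp":[[0.001,0.0003,0],[0.001,0.0003,0]],"rotation":[[0,0,0],[0,0,0]],"claw":[0.47,0.47]}'; python3 -m inch '{"dp":[[0.001,0.0003,0],[0.001,0.0003,0]],"rotation":[[0,0,0],[0,0,0]],"claw":[0.47,0.47]}'; python3 loc.py|grep -v green;  python3 - <<'E'
from h import *
a=cv2.imread("pics/side_now.png")
a2=cv2.resize(a[150:250,200:333],(798,600),interpolation=cv2.INTER_CUBIC)
t=state()["ee_pos"]
def o2(w,col):
    for z in(0,.07):
        p=np.array([proj("side",[w[0]+.038*np.cos(q),w[1]+.038*np.sin(q),z]) for q in np.linspace(0,6.28,40)]);cv2.polylines(a2,[np.int32((p-[200,150]+.5)*6)],True,col,1)
o2((t[0]+.043,t[1]+.003),(255,255,0))
cv2.imwrite("pics/d3.png",a2[:450,150:750])
E
```

```text
time_s: 7.75
ee_pos: [0.5952, -0.0829, 0.0153]
eef_rot: [0.999, 0.032, 0.0, 0.0]
ft_force: [-2.2, -0.0, 0.5]
opening: 0.469
grasp_force: 0.0
time_s: 8.0
ee_pos: [0.5962, -0.0831, 0.0153]
eef_rot: [0.999, 0.032, 0.0, 0.0]
ft_force: [-3.1, 1.0, 1.5]
opening: 0.468
grasp_force: 0.0
tcp [ 0.5962 -0.0831  0.0153] F [-3.1  1.   1.5]
side tumbler_amber 0.81 [273 206] bgr [ 19  63 128] world [ 0.637 -0.081] rack [-0.038 -0.057]
side tumbler_amber 0.34 [272 205] bgr [ 24  65 127] world [ 0.641 -0.082] rack [-0.035 -0.057]
top tumbler_amber 0.56 [332 179] bgr [48 42 33] world [ 0.635 -0.084] rack [-0.04 -0.06]
```

View pics/d3.png

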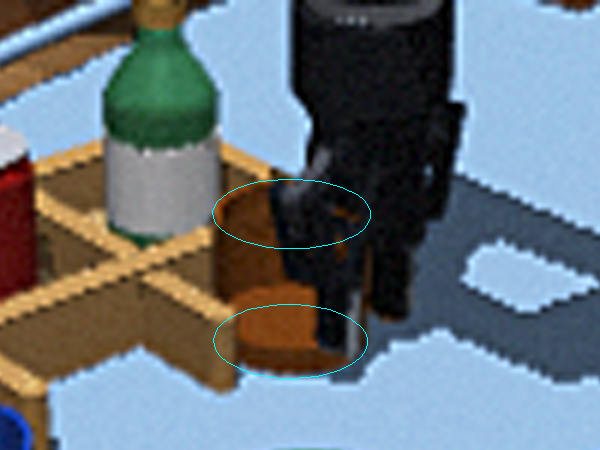

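The outline matches and the tumbler is within about 2 mm of the bar. I'll nudge it until the force rises.

```bash
python3 -m inch '{"dp":[[0.001,0.0003,0],[0.001,0.0003,0]],"rotation":[[0,0,0],[0,0,0]],"claw":[0.47,0.47]}' | grep -E "pos|force"; python3 -m inch '{"dp":[[0.001,0.0003,0],[0.001,0.0003,0]],"rotation":[[0,0,0],[0,0,0]],"claw":[0.47,0.47]}'| grep -E "pos|force"
```

```text
ee_pos: [0.5965, -0.0831, 0.0153]
ft_force: [-5.0, 1.5, 2.4]
grasp_force: 0.0
ee_pos: [0.5966, -0.0832, 0.0153]
ft_force: [-7.4, 1.5, 4.7]
grasp_force: 0.0
```

```bash
python3 -m inch '{"dp":[[-0.01,0,0],[-0.03,0,0],[-0.06,0,0],[-0.06,0,-0.05],[-0.06,0,-0.1],[-0.06,0,-0.12],[-0.08,-0.045,-0.12],[-0.1,-0.09,-0.12],[-0.12,-0.135,-0.12],[-0.14,-0.18,-0.12],[-0.16,-0.22,-0.12],[-0.169,-0.239,-0.12]],"rotation":[[0,0,0],[0,0,0],[0,0,0],[0,0,0],[0,0,0],[0,0,0],[0,0,0.1],[0,0,0.2],[0,0,0.3],[0,0,0.4],[0,0,0.451],[0,0,0.451]],"claw":[0.47,0.47,0.47,0.47,0.47,0.47,0.47,0.47,0.47,0.47,0.47,0.47]}'; python3 loc.py
```

```text
time_s: 10.3
ee_pos: [0.4134, 0.1457, 0.1355]
eef_rot: [0.982, -0.191, 0.001, -0.001]
ft_force: [0.2, 0.3, 0.8]
opening: 0.47
grasp_force: 0.0
tcp [0.4134 0.1457 0.1355] F [0.2 0.3 0.8]
side tumbler_amber 0.49 [274 201] bgr [24 17 15] world [ 0.653 -0.104] rack [-0.019 -0.076]
side tumbler_green 0.96 [273 255] bgr [59 99 39] world [0.482 0.12 ] rack [-0.23   0.111]
side tumbler_green 0.84 [332 256] bgr [ 33 163 192] world [0.364 0.03 ] rack [-0.328 -0.001]
side tumbler_green 0.62 [216 247] bgr [152  48  16] world [0.619 0.182] rack [-0.108  0.198]
top tumbler_amber 0.7 [333 179] bgr [ 56  78 114] world [ 0.635 -0.086] rack [-0.039 -0.062]
top tumbler_amber 0.45 [240 253] bgr [ 87 113  58] world [0.472 0.122] rack [-0.24  0.11]
top tumbler_green 0.81 [212 186] bgr [152  78  34] world [0.623 0.184] rack [-0.104  0.2  ]
top tumbler_green 0.72 [281 305] bgr [ 54 156 165] world [0.36  0.032] rack [-0.333  0.001]
top tumbler_green 0.67 [243 254] bgr [ 86 114  60] world [0.47  0.114] rack [-0.241  0.102]
```

```bash
python3 -m inch '{"dp":[[0,0.002,0.04],[0,0.002,0.08],[0,0.002,0.11],[0,0.002,0.12],[0,0.002,0.12],[0.012,0.002,0.12],[0.02,0.002,0.12],[0.028,0.0035,0.12],[0.038,0.0054,0.12],[0.048,0.0073,0.12],[0.058,0.0092,0.12],[0.068,0.011,0.12]],"rotation":[[0,0,0],[0,0,0],[0,0,0],[0,0,0],[0,0,0],[0,0,0],[0,0,0],[0,0,0],[0,0,0],[0,0,0],[0,0,0],[0,0,0]],"claw":[0.47,0.47,0.47,0.47,0.47,0.47,0.47,0.47,0.47,0.47,0.47,0.47]}'; python3 -m inch '{"dp":[[0.01,0.0019,0],[0.02,0.0038,0],[0.03,0.0057,0],[0.04,0.0076,0],[0.05,0.0095,0],[0.06,0.0113,0],[0.07,0.0132,0],[0.08,0.0151,0],[0.09,0.017,0],[0.095,0.0178,0]],"rotation":[[0,0,0],[0,0,0],[0,0,0],[0,0,0],[0,0,0],[0,0,0],[0,0,0],[0,0,0],[0,0,0],[0,0,0]],"claw":[0.47,0.47,0.47,0.47,0.47,0.47,0.47,0.47,0.47,0.47]}'; python3 loc.py;  python3 - <<'E'
from h import *
a=cv2.imread("pics/side_now.png")
a2=cv2.resize(a[150:250,200:333],(798,600),interpolation=cv2.INTER_CUBIC)
t=state()["ee_pos"]
def o2(w,col):
    for z in(0,.07):
        p=np.array([proj("side",[w[0]+.038*np.cos(q),w[1]+.038*np.sin(q),z]) for q in np.linspace(0,6.28,40)]);cv2.polylines(a2,[np.int32((p-[200,150]+.5)*6)],True,col,1)
w=(t[0]+.043*.927,t[1]-.043*.375);print(w);o2(w,(255,255,0))
cv2.imwrite("pics/d4.png",a2)
E
```

```text
time_s: 12.1
ee_pos: [0.4733, 0.1078, 0.0152]
eef_rot: [0.981, -0.192, -0.0, 0.0]
ft_force: [-1.4, 1.9, 0.5]
opening: 0.473
grasp_force: 0.0
time_s: 13.35
ee_pos: [0.5548, 0.0555, 0.0153]
eef_rot: [0.981, -0.192, 0.0, 0.0]
ft_force: [-2.5, 1.5, 1.1]
opening: 0.476
grasp_force: 0.0
tcp [0.5548 0.0555 0.0153] F [-2.5  1.5  1.1]
side tumbler_green 0.83 [258 228] bgr [20 15 14] world [0.594 0.042] rack [-0.104  0.056]
side tumbler_green 0.75 [332 256] bgr [ 40 180 205] world [0.364 0.032] rack [-0.329  0.001]
side tumbler_green 0.64 [216 246] bgr [167  57  17] world [0.621 0.177] rack [-0.104  0.193]
top tumbler_amber 0.75 [333 178] bgr [ 48  79 118] world [ 0.637 -0.084] rack [-0.038 -0.06 ]
top tumbler_green 0.72 [214 188] bgr [160  84  45] world [0.618 0.18 ] rack [-0.108  0.195]
top tumbler_green 0.65 [281 306] bgr [55 52 29] world [0.358 0.033] rack [-0.334  0.001]
(np.float64(0.5940617052226124), np.float64(0.03979367502674519))
```

View pics/d4.png

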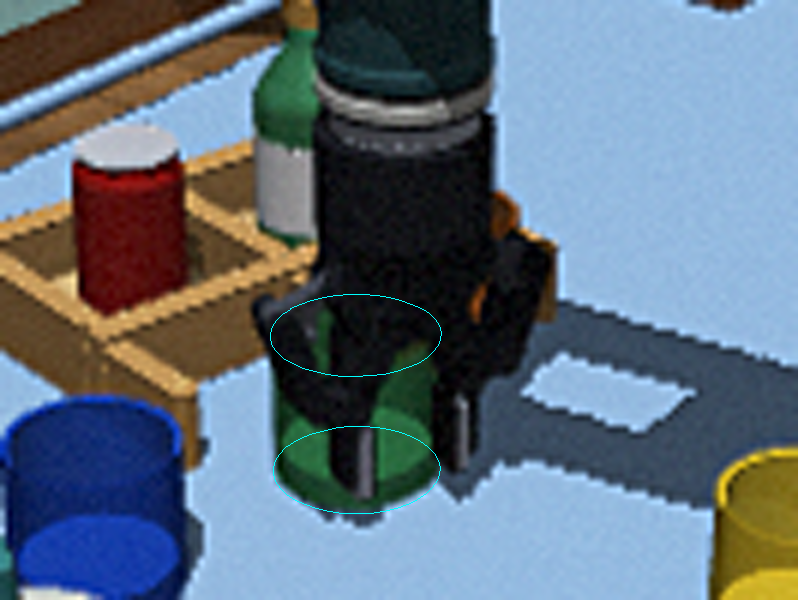

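The green tumbler is in line with the left slot: the cyan outline matches, at rack (-0.104, 0.055). I'll push it straight in.

```bash
python3 -m inch '{"dp":[[0.007,-0.0013,0],[0.014,-0.0027,0],[0.021,-0.004,0],[0.028,-0.0053,0],[0.035,-0.0067,0],[0.042,-0.008,0],[0.048,-0.0091,0],[0.053,-0.0101,0],[0.057,-0.0109,0],[0.06,-0.0114,0],[0.06,-0.0114,0]],"rotation":[[0,0,0],[0,0,0],[0,0,0],[0,0,0],[0,0,0],[0,0,0],[0,0,0],[0,0,0],[0,0,0],[0,0,0],[0,0,0]],"claw":[0.47,0.47,0.47,0.47,0.47,0.47,0.47,0.47,0.47,0.47,0.47]}'; for i in 1 2 3 4; do python3 -m inch '{"dp":[[0.001,-0.0002,0],[0.001,-0.0002,0]],"rotation":[[0,0,0],[0,0,0]],"claw":[0.47,0.47]}' | grep -E "pos|ft_force"; done
```

```text
time_s: 15.02
ee_pos: [0.6144, 0.0439, 0.0153]
eef_rot: [0.981, -0.192, 0.0, 0.0]
ft_force: [-0.1, -0.6, 0.4]
opening: 0.473
grasp_force: 0.0
ee_pos: [0.6149, 0.0438, 0.0153]
ft_force: [-2.4, 0.9, 0.7]
ee_pos: [0.6161, 0.0435, 0.0153]
ft_force: [-1.6, 0.3, 1.3]
ee_pos: [0.6171, 0.0433, 0.0153]
ft_force: [-1.2, 0.6, 0.4]
ee_pos: [0.6181, 0.0431, 0.0153]
ft_force: [-1.6, 0.5, 0.8]
```

```bash
python3 -m inch '{"dp":[[0.001,-0.0002,0],[0.001,-0.0002,0]],"rotation":[[0,0,0],[0,0,0]],"claw":[0.47,0.47]}' | grep -E "pos|ft_force"; python3 -m inch '{"dp":[[0.001,-0.0002,0],[0.001,-0.0002,0]],"rotation":[[0,0,0],[0,0,0]],"claw":[0.47,0.47]}' | grep -E "pos|ft_force"
```

```text
ee_pos: [0.6192, 0.0429, 0.0153]
ft_force: [-0.8, 0.5, 1.2]
ee_pos: [0.6202, 0.0427, 0.0153]
ft_force: [-1.1, 0.4, 1.1]
```

```bash
python3 -m inch '{"dp":[[0.001,-0.0002,0],[0.001,-0.0002,0]],"rotation":[[0,0,0],[0,0,0]],"claw":[0.47,0.47]}' | grep -E "pos|ft_force"
```

```text
ee_pos: [0.6209, 0.0426, 0.0153]
ft_force: [-2.8, 0.7, 1.0]
```

```bash
python3 -m inch '{"dp":[[0.001,-0.0002,0],[0.001,-0.0002,0]],"rotation":[[0,0,0],[0,0,0]],"claw":[0.47,0.47]}' | grep -E "pos|ft_force"
```

```text
ee_pos: [0.6215, 0.0426, 0.0155]
ft_force: [-5.1, 0.9, 3.4]
```

The force is rising and the TCP has stalled, so the green tumbler is seated. I'll back off, lift and check.

```bash
python3 -m inch '{"dp":[[-0.01,0,0],[-0.03,0,0],[-0.06,0,0],[-0.06,0,-0.05],[-0.06,0,-0.1],[-0.08,0,-0.15],[-0.12,0,-0.18],[-0.17,0,-0.2],[-0.22,0,-0.2],[-0.26,0,-0.2],[-0.26,0,-0.2]],"rotation":[[0,0,0],[0,0,0],[0,0,0],[0,0,0],[0,0,0],[0,0,0],[0,0,0],[0,0,0],[0,0,0],[0,0,0],[0,0,0]],"claw":[0.47,0.47,0.47,0.47,0.47,0.47,0.47,0.47,0.47,0.47,0.47]}'; python3 loc.py;  python3 - <<'E'
from h import *
R=np.array([.686,-.033]);c,s=np.cos(-.196),np.sin(-.196)
def W(x,y): return (R[0]+c*x-s*y,R[1]+s*x+c*y)
def crop(cam,x0,y0,w,h,k):
    a=cv2.resize(cv2.imread(f"pics/{cam}_now.png")[y0:y0+h,x0:x0+w],None,fx=k,fy=k,interpolation=cv2.INTER_CUBIC)
    for t in(W(-.038,.055),W(-.038,-.055)):
        for z in(0,.07):
            p=np.array([proj(cam,[t[0]+.038*np.cos(q),t[1]+.038*np.sin(q),z]) for q in np.linspace(0,6.28,40)]);cv2.polylines(a,[np.int32((p-[x0,y0]+.5)*k)],True,(255,255,0),1)
    return a
cv2.imwrite("pics/d5.png",np.hstack([crop("top",245,80,135,130,3),crop("side",190,140,130,130,3)]))
E
```

```text
time_s: 18.4
ee_pos: [0.3797, 0.1412, 0.2158]
eef_rot: [0.982, -0.191, 0.001, -0.001]
ft_force: [-0.3, 0.3, -0.5]
opening: 0.468
grasp_force: 0.0
tcp [0.3797 0.1412 0.2158] F [-0.3  0.3 -0.5]
side tumbler_amber 0.93 [273 205] bgr [ 21  59 108] world [ 0.643 -0.087] rack [-0.032 -0.061]
side tumbler_green 0.87 [242 217] bgr [49 90 32] world [0.666 0.026] rack [-0.031  0.054]
side tumbler_green 0.8 [216 247] bgr [155  56  17] world [0.619 0.181] rack [-0.108  0.196]
top tumbler_amber 0.85 [331 180] bgr [ 55  81 117] world [ 0.633 -0.081] rack [-0.043 -0.058]
top tumbler_green 0.94 [285 169] bgr [ 82 109  58] world [0.66  0.022] rack [-0.037  0.049]
top tumbler_green 0.86 [213 186] bgr [157  82  46] world [0.623 0.183] rack [-0.104  0.2  ]
top tumbler_green 0.74 [280 306] bgr [ 55 155 165] world [0.358 0.036] rack [-0.335  0.004]
```

View pics/d5.png

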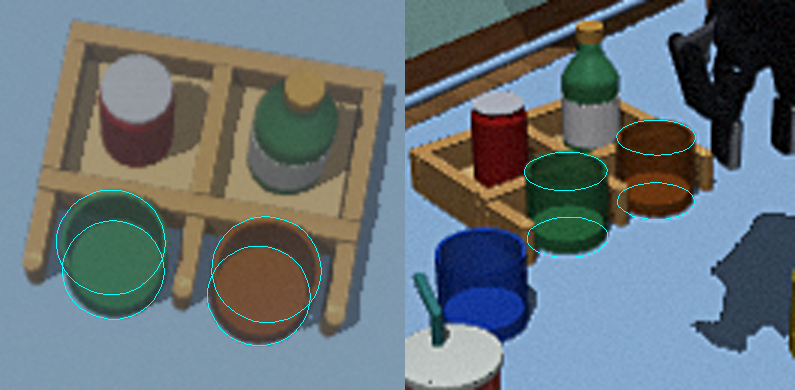

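Both tumblers match their home outlines in both views. They stand centred in their slots against the bar, and the bottle and can have not moved.

```bash
python3 -c "from plant import finish_job; print(finish_job())"
```

```text
the job is handed in; nothing more can be done
None
```

I pushed the green tumbler into the left slot and the amber tumbler into the right, each until it met the cross bar, and handed the job in at about 18 s of the 69 s allowed; the hand-in gave no verdict, but the last pictures from both cameras show both seated and the bottle and can in place, and the arm kept clear of the bucket and cup.

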